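# Seat and hold a bayonet test cap on a valve test fixture

## Robot

A 6-joint arm with a two-finger parallel gripper is mounted at the origin on the work surface. World frame = base frame: x ahead of the robot, y to its left, z up, the work surface at z = 0. Lengths are in m, angles in rad, forces in N, time in s.
With the tool pointing down it reaches from about 0.325 to 0.775 m from the base axis. Payload 5.5 kg.
Tool frame: the origin (TCP) lies at the very end of the fingers, on their centre line; the grasp point (between the pads) lies 19 mm behind it; z points along the fingers, y is the line along which they close (so a half turn about z gives the same grasp; the last joint's range is limited). The gripper opens to 85 mm and grips with 20 to 120 N. Pads are 22 mm wide; open, the fingers measure 114 mm over their backs; the gripper's body (76 mm by 85 mm) begins 54 mm behind the grasp point. The pads swing forward as they close: fully open they stand 13 mm farther back than shut.
Start: joints at [1.276, 0.091, 1.231, -0, 1.82, -0.057], TCP at [0.141, 0.583, 0.231] pointing down, gripper open.
Joint ranges: [-2.87, 2.87], [-0.86, 2.18], [0.17, 2.46], [-1.51, 4.65], [0.06, 2.69], [-2.65, 2.65]. Speed limits (rad/s): [2.57, 2.57, 3.01, 3.14, 3.14, 3.14].

## Interface

Orientations are given as [roll, pitch, yaw] about the fixed x, y, z axes, in that order (R = Rz(yaw) Ry(pitch) Rx(roll)).
In Python, from rig import monitor, camera, get_calibration, hand_in, regions_of gives the robot as it stands. The module is installed in compiled form; this text tells all that it offers.
- The arm moves only by the tool step_arm, never from a script. Its argument "motion" is a list of rows, each a list of 3 entries, a list of its own where there are three numbers: the finger opening in mm, from 0 to 85.4, then the shift along the tool's x, y, z in mm, then the turn about the tool's z in rad. In form: [[gripper, [dx, dy, dz], turn], ...]. A call has exactly 5 rows; each row is the pose to reach, as a shift and turn from the pose commanded when the call began, along the tool's axes at that moment; what a row does not reach only later rows make up. A row lasts 1/10 s, in which the tool goes at most 50 mm and 8.59 degrees, less where a joint would pass 70% of its speed; a pose out of reach is approached as far as the arm can. A call with a gripper value outside its range is refused whole. The fingers move at their own pace and stop on an object; the grip force is fixed at half the most. Time passes only in rows, so rows that repeat a pose let the fingers close, or fill a call up. It gives the time, the measured TCP pose, the force, the opening and the grip force at its end, in the units of the state.
- monitor.observe(): the state, without advancing time (a new reading comes with each control period).
- camera(name): name is "scene" or "top" or "wrist"; returns the picture (420x560x3 uint8, blue, green, red); there is no depth.
- get_calibration(name): a dict with "fov_y" (degrees; the focal length in pixels is half the picture's height over the tangent of half this angle, whatever the lens; pixels are square), "cx", "cy" (the principal point, pixels), "T" (4x4, takes a point from camera to world coordinates). Camera axes: x right, y down, z forward; pixel columns grow to the right and rows downward; lengths in m; the calibration is good to about 2 mm. A picture is of the moment at which its call begins: read the wrist's pose just before it. get_calibration takes no time and is no camera call; for the wrist camera it gives the pose at the moment of the call.
- hand_in(): hands the job in; it is judged then, once.
Trained networks look in the newest picture that a camera, given by its name, has taken for a name from the list of things; names that differ only in an ending like _2 or _b are one class to them, and where a whole thing is asked for, a point or a joint stands for the part that bears it (a point fixed in the world has none). Each returns a list of dicts, best first, with "confidence" (0 to 1); they miss things now and then, are a little off and sometimes report something else, mostly with a low value. They report only what shows in the picture. A call takes as long as a camera call.
- regions_of(camera, query): "region" (420x560 bool, what is visible of it) and "location" ([row, column] in pixels, amid what is visible of it).
The state is a dict: "clock": time; "joints": joint angles; "qvel": joint speeds; "joint_torque": joint torques, N m; "ee_pos": TCP position; "tool_rot": TCP orientation; "wrist_force": force on the tool from outside, world axes, zero at the start; "ft_torque": the same for the moment, N m; "finger_gap": opening from 0.0 (shut) to 1.0 (fully open); "grasp_force": force on a finger pad.
Only numpy, scipy, OpenCV 4.12 (cv2) and the standard library are available. Lean on these libraries where they do the work, as an engineer would, in place of code of your own. Each camera call takes 0.05 s, during which the arm holds its last target. There are 200 camera calls.

## Task

Take the blue bayonet cap from the rack, fit its lugs into the slots (green marks) of the aluminium fixture, press it down against the spring until its flange is flush, then twist it a quarter turn clockwise, seen from above, to the stop (red marks). Finish while holding: keep gripping it, pressed down flush and fully turned, because the spring lifts it if you let go. Leave the orange cap, brass valve body, black tray and green button alone.

Things in the scene. Friction and masses are not known exactly. Their poses are not given: they have to be found in the camera images.
- cap: Loose blue cap, 0.13 to 0.21 kg, 62 mm tall, upright; origin at the centre of its underside, z up. Brass shaft of diameter 23.6 mm, z 0 to 26 mm (foot chamfered to 17 mm over 4 mm); flange of diameter 60 mm, z 26 to 32 mm; grip bar above. Starts in either hole of the rack, hanging by its flange, within 0.5 rad of the rack's yaw. A half turn about z looks and works the same.
- cap_lugs (a point): On the cap's axis, 11 mm above its origin: centre of the steel lug bar, which runs through the shaft along the cap's x axis, 39 mm from tip to tip, 7 mm wide, z 8 to 14 mm.
- cap_grip (a point): On the cap's axis, 47 mm above its origin: centre of the grip bar, 46 mm long along the cap's x (in line with the lugs), 14 mm thick along y, z 32 to 62 mm, a white line along its top. Pinch it across y from above.
- spare_cap: Loose orange cap of the same shape and size without lugs, in the other hole of the rack; leave it where it is. Origin at the centre of its underside.
- rack: Fixed grey block, 84 mm along its x, 236 mm along its y, 40 mm tall, origin at the centre of its underside, with two round holes of 48 mm diameter, 34 mm deep, at y = -75 and +75 mm. The flanges of the caps rest on its top.
- fixture: Fixed aluminium block, 84 x 84 x 60 mm, steel top plate 6 mm thick; clamp feet 12 mm tall reach 62 mm from the centre along +-x. Origin at the centre of its underside, z up. The plate has an octagonal bore 28 mm across with two slots 11.6 mm wide along the fixture's x axis, reaching 22.5 mm either side of the centre (green marks at their ends); red marks lie along y.
- mouth (a point): Centre of the bore in the fixture's top face, 60 mm above the table. The cap is flush when its origin is 26 mm below it. With the flange under 6 mm above the plate the lugs are below the plate and can turn, only clockwise from above (negative about z), to a stop at about 90 to 95 degrees, where the cap's x lies along the fixture's y. Sideways play of the shaft in the bore: 2 mm.
- plunger (a joint): Travel (m) of the brass sprung plunger, 19 mm in diameter, in the middle of the fixture: 0 = up (its top 12 mm below the mouth), grows as the cap's shaft presses it down; about 0.014 when the flange is flush; range to 0.017. Spring force about 4 N at 0 and 10.4 N at 0.014.
- valve_body: Loose brass valve body, 52 mm in diameter, 78 mm tall, with a side port; a bystander. Origin at the centre of its underside.
- tray: Loose black open tray 150 x 110 x 35 mm with steel springs in it; a bystander. Origin at the centre of its underside.
- palm_button (a joint): Travel (m) of the green palm button (48 mm in diameter) beyond the fixture, 0 = not pressed, 0.008 = fully down; do not press it.
- palm_button_top (a point): Centre of the top face of the green palm button.

How it is judged:
By the outcome, as a careful person would: the job done as asked, in the order asked, and still so for the second after the job is handed in, while the arm keeps its last pose, push and grip.
It also fails if it takes over 43 s, if anything falls off the work surface, if the arm or the gripper's body presses on something with over 40 N, if the wrist force passes 120 N, or if a joint passes its speed limit or range.

## Working session

There is one attempt and no reset: what is moved stays moved. The work goes in short steps, Python scripts to look and compute and a tool call to move; the robot and the scene stay as the last step left them, time stands still between calls to the robot, and variables do not carry over. Pictures are saved under pics/ and viewed, at most 10 in all, crops included, and the job is handed in when it is done.

Besides the shell and the picture viewer there is one more tool, called after "Call:" as name([rows], argument=value, ...), one row to a line, values as JSON. step_arm: Moves the arm, as the interface text tells. Its arguments: {"type":"object","properties":{"motion":{"type":"array","items":{"type":"array"}}},"required":["motion"]}

```bash
mkdir -p pics
cat > h.py <<'E'
import numpy as np, cv2
from rig import monitor, camera, get_calibration, hand_in, regions_of
def ray(c,px):
    f=210/np.tan(np.radians(c['fov_y'])/2); T=np.array(c['T'])
    d=T[:3,:3]@np.array([(px[0]-c['cx'])/f,(px[1]-c['cy'])/f,1]); return T[:3,3],d
def at(c,px,z):
    o,d=ray(c,px); return o+d*(z-o[2])/d[2]
def proj(c,p):
    f=210/np.tan(np.radians(c['fov_y'])/2); T=np.array(c['T'])
    q=T[:3,:3].T@(np.array(p)-T[:3,3]); return q[0]/q[2]*f+c['cx'],q[1]/q[2]*f+c['cy']
E
python3 - <<'E'
from h import *
s=monitor.observe(); print(s['clock'],s['ee_pos'],s['tool_rot'],s['finger_gap'])
for n in ['top','scene']:
    im=camera(n); cv2.imwrite(f'pics/{n}0.png',im); c=get_calibration(n); print(n,c)
    for q in ['cap','spare_cap','fixture','rack','cap_grip']:
        for r in regions_of(n,q)[:2]:
            l=r['location']; print(q,round(r['confidence'],2),l,r['region'].sum(), at(c,(l[1],l[0]),0.06).round(3))
E
```

```text
0.0 [0.14125276 0.58283704 0.23011608] [-3.13955565e+00 -8.98009547e-05  2.90381158e+00] 0.9952958207305881
top {'fov_y': 53.621700756618544, 'cx': 283.60535192989295, 'cy': 214.87351780914238, 'T': array([[ 0.01631038, -0.99481191,  0.10041536,  0.54744076],
       [-0.99986038, -0.01659251, -0.001975  ,  0.02811648],
       [ 0.00363089, -0.10036913, -0.99494364,  1.02572668],
       [ 0.        ,  0.        ,  0.        ,  1.        ]])}
cap 0.78 [291.9, 414.9] 522 [ 0.472 -0.278  0.06 ]
spare_cap 0.69 [291.6, 348.4] 522 [ 0.47  -0.125  0.06 ]
spare_cap 0.2 [287.5, 413.5] 554 [ 0.482 -0.275  0.06 ]
fixture 0.71 [292.8, 231.7] 1778 [0.463 0.142 0.06 ]
cap_grip 0.55 [288.3, 414.1] 504 [ 0.48  -0.276  0.06 ]
scene {'fov_y': 43.316524833568735, 'cx': 277.42875460692176, 'cy': 206.9877326140103, 'T': array([[-0.35977741,  0.59603167, -0.71784849,  1.46902292],
       [ 0.93275963,  0.21096214, -0.29232592,  0.37821597],
       [-0.02279665, -0.77475236, -0.6318537 ,  0.81769454],
       [ 0.        ,  0.        ,  0.        ,  1.        ]])}
cap 0.77 [153.7, 189.4] 344 [ 0.48  -0.268  0.06 ]
cap 0.64 [193.2, 345.9] 1725 [0.507 0.16  0.06 ]
spare_cap 0.57 [166.4, 238.6] 338 [ 0.49  -0.122  0.06 ]
fixture 0.9 [190.9, 345.3] 1770 [0.499 0.156 0.06 ]
fixture 0.32 [270.0, 286.3] 330 [0.786 0.115 0.06 ]
rack 0.93 [169.8, 215.1] 2222 [ 0.523 -0.172  0.06 ]
cap_grip 0.68 [154.7, 187.5] 321 [ 0.486 -0.27   0.06 ]
```

Run:
```python
import cv2,numpy as np
t=cv2.imread('pics/top0.png'); s=cv2.imread('pics/scene0.png')
a=cv2.resize(t[230:350,180:460],(800,343),interpolation=cv2.INTER_CUBIC)
b=cv2.resize(s[120:240,150:430],(600,257),interpolation=cv2.INTER_CUBIC)
o=np.zeros((600,800,3),np.uint8);o[:343]=a;o[343:,:600]=b
cv2.imwrite('pics/c0.png',o)
```

```text
(no output)
```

View pics/c0.png

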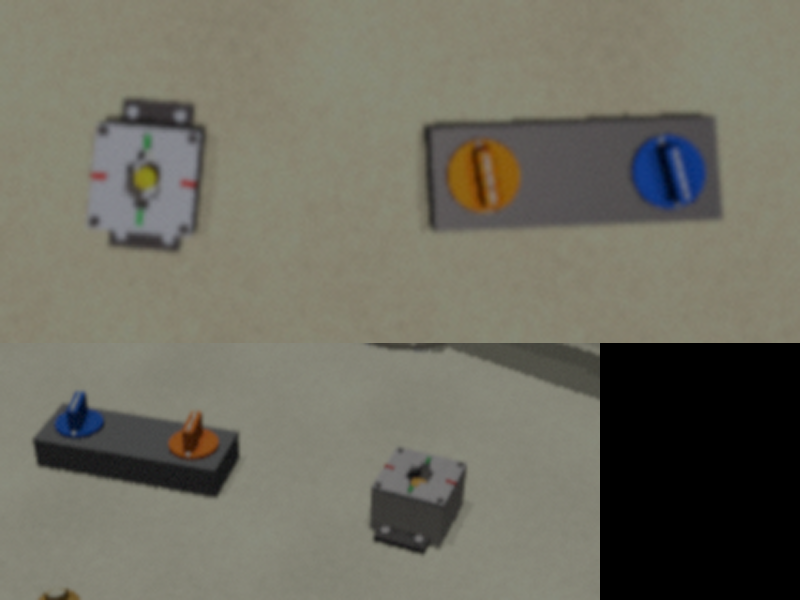

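View pics/top0.png

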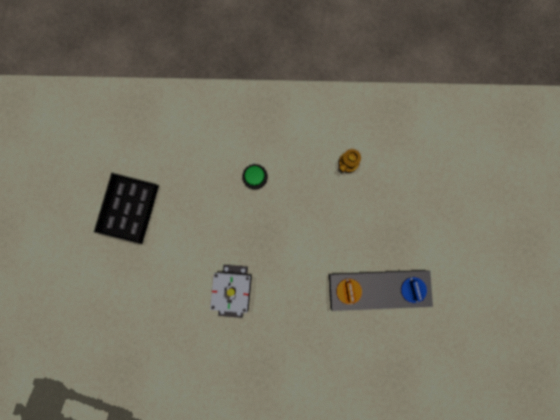

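The top crop shows the fixture's bore at crop (145,178), with green marks at (147,142) and (139,218). The blue cap is in the right hole, at flange centre (669,171), with its white line running from (667,140) to (684,200). The orange cap is on the left.

Run:
```python
from h import *
c=get_calibration('top'); k=280/800
P=lambda x,y,z: at(c,(180+x*k,230+y*k),z)
print('fix',P(143,180,.06),'cap flange',P(669,171,.046),'top',P(675.5,170,.076))
d=P(147,142,.06)-P(139,218,.06);print(np.arctan2(d[1],d[0]))
d=P(667,140,.076)-P(684,200,.076);print(np.arctan2(d[1],d[0]))
w=get_calibration('wrist');s=monitor.observe()
from scipy.spatial.transform import Rotation as R
Rt=R.from_euler('xyz',s['tool_rot']).as_matrix()
print(w['fov_y'],w['cx'],w['cy']);print(Rt.T@(w['T'][:3,3]-s['ee_pos']));print(Rt.T@w['T'][:3,:3])
print(Rt.T@(np.array([.44,.145,.26])-s['ee_pos']))
```

```text
fix [0.46296217 0.14596196 0.06      ] cap flange [ 0.47583461 -0.28082054  0.046     ] top [ 0.47889041 -0.27651668  0.076     ]
-0.07715775225745689
0.2661815359898526
71.08840531925914 279.1539224835303 210.69271022363785
[ 0.07890789  0.00026719 -0.14196969]
[[ 8.26591975e-04 -9.51570285e-01 -3.07430170e-01]
 [ 9.99999655e-01  8.11018316e-04  1.78416969e-04]
 [ 7.95552125e-05 -3.07430211e-01  9.51570627e-01]]
[-0.39346036 -0.35544326 -0.02870459]
```

Call:
step_arm([
  [85,[-38,-32,3],0],
  [85,[-76,-64,6],0],
  [85,[-114,-96,9],0],
  [85,[-152,-128,12],0],
  [85,[-190,-160,15],0],
])

```text
clock: 1.1
ee_pos: [0.289, 0.3812, 0.2163]
tool_rot: [3.141, 0.0, 2.904]
wrist_force: [0.8, 0.8, 0.1]
finger_gap: 0.995
grasp_force: 0.0
```

Call:
step_arm([
  [85,[-38,-32,3],0],
  [85,[-76,-64,6],0],
  [85,[-114,-96,9],0],
  [85,[-152,-128,12],0],
  [85,[-190,-160,15],0],
])

```text
clock: 1.6
ee_pos: [0.4361, 0.1808, 0.2016]
tool_rot: [3.141, 0.001, 2.904]
wrist_force: [0.7, 1.1, -0.9]
finger_gap: 0.993
grasp_force: 0.0
```

Call:
step_arm([
  [85,[-36,-30,0],-0.14],
  [85,[-36,-30,0],-0.16],
  [85,[-36,-30,0],-0.16],
  [85,[-36,-30,0],-0.16],
  [85,[-36,-30,0],-0.16],
])

```text
clock: 2.1
ee_pos: [0.4628, 0.1458, 0.2015]
tool_rot: [3.141, 0.0, 3.064]
wrist_force: [-1.0, -0.4, 0.2]
finger_gap: 0.996
grasp_force: 0.0
```

Run:
```python
from h import *
c=get_calibration('wrist'); im=camera('wrist'); np.save('w1.npy',c['T']); cv2.imwrite('pics/w1.png',im)
s=monitor.observe();print(s['ee_pos'],s['tool_rot'])
hsv=cv2.cvtColor(im,cv2.COLOR_BGR2HSV)
g=cv2.inRange(hsv,(45,100,60),(80,255,255)); r=cv2.inRange(hsv,(0,110,60),(6,255,255))|cv2.inRange(hsv,(174,110,60),(180,255,255))
for nm,m in [('g',g),('r',r)]:
    n,_,st,ce=cv2.connectedComponentsWithStats(m)
    for i in range(1,n):
        if st[i][4]>15: print(nm,st[i],ce[i],at(c,ce[i],.06).round(4))
```

```text
[0.46277874 0.14590417 0.20148749] [3.14133889e+00 3.32838489e-04 3.06495523e+00]
g [279 164   4  11  40] [280.5 169. ] [0.4333 0.1497 0.06  ]
g [280 222   3  10  30] [281.  226.5] [0.4928 0.1458 0.06  ]
r [239 197  12   5  47] [244.61702128 198.55319149] [0.4602 0.1117 0.06  ]
r [311 196  12   5  47] [316.80851064 198.44680851] [0.4656 0.1837 0.06  ]
```

View pics/w1.png

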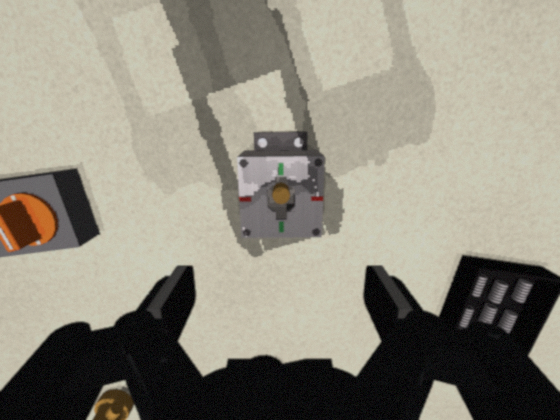

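The wrist view shows the fixture upright at pixel (281,198). The green marks (280,169) and (281,226) and the red marks (245,199) and (317,198) agree on a centre of (0.463, 0.148) and a yaw of about -0.07. Next I move over the cap.

Call:
step_arm([
  [85,[-5,-47,0],0],
  [85,[-10,-94,0],0],
  [85,[-15,-141,0],0],
  [85,[-20,-188,0],0],
  [85,[-26,-235,0],0],
])

```text
clock: 2.65
ee_pos: [0.4706, -0.0921, 0.2017]
tool_rot: [-3.142, 0.001, 3.066]
wrist_force: [2.3, 0.8, -0.1]
finger_gap: 0.995
grasp_force: 0.0
```

Call:
step_arm([
  [85,[-5,-47,0],-0.1],
  [85,[-10,-94,0],-0.2],
  [85,[-15,-141,0],-0.3],
  [85,[-21,-188,0],-0.34],
  [85,[-21,-188,0],-0.34],
])

```text
clock: 3.15
ee_pos: [0.4766, -0.2844, 0.2001]
tool_rot: [-3.141, -0.002, -2.883]
wrist_force: [0.5, 1.1, -0.2]
finger_gap: 0.994
grasp_force: 0.0
```

Run:
```python
from h import *
c=get_calibration('wrist'); im=camera('wrist'); cv2.imwrite('pics/w2.png',im)
s=monitor.observe();print(s['clock'],s['ee_pos'],s['tool_rot'])
for q in ['cap','cap_grip']:
    for r in regions_of('wrist',q)[:2]:
        l=r['location']; print(q,r['confidence'],l,at(c,(l[1],l[0]),.046),r['region'].sum())
hsv=cv2.cvtColor(im,cv2.COLOR_BGR2HSV)
b=cv2.inRange(hsv,(100,120,30),(130,255,255))
n,L,st,ce=cv2.connectedComponentsWithStats(b);i=1+st[1:,4].argmax();print(st[i])
x,y,w,h=st[i][:4]
cv2.imwrite('pics/w2c.png',cv2.resize(im[y-20:y+h+20,x-20:x+w+20],None,fx=4,fy=4,interpolation=cv2.INTER_CUBIC));print(x-20,y-20)
```

```text
3.2 [ 0.47693601 -0.28186077  0.2003858 ] [ 3.14056545e+00 -1.14047253e-03 -2.88219830e+00]
cap 0.66 [193.1, 282.1] [ 0.47316933 -0.28183258  0.046     ] 2487
cap_grip 0.69 [192.3, 282.2] [ 0.47231685 -0.28195441  0.046     ] 2555
[ 256  167   57   60 2242]
236 147
```

View pics/w2c.png

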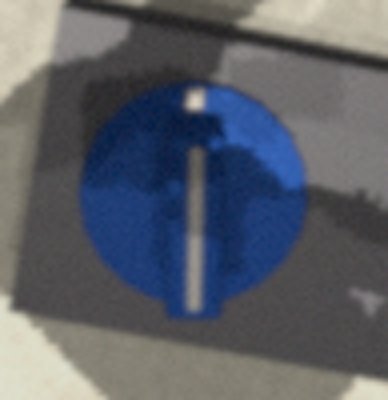

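The crop shows the cap's flange centred at about pixel (284.4, 195.5). Its white line is vertical at column 284.5, so the tool is already aligned with the cap.

Run:
```python
from h import *
c=get_calibration('wrist'); s=monitor.observe()
from scipy.spatial.transform import Rotation as R
Rt=R.from_euler('xyz',s['tool_rot']).as_matrix()
for px,z in [((284.4,195.5),.046),((284.6,188),.076),((284.4,224.7),.076),((236+195/4,147+22),.076)]:
    p=at(c,px,z); print(p.round(4),(Rt.T@(p-s['ee_pos'])).round(4))
print(s['ee_pos'],s['tool_rot'],s['joints'])
```

```text
[ 0.4764 -0.2736  0.046 ] [-0.0006  0.0058  0.1552]
[ 0.4618 -0.278   0.076 ] [0.0147 0.0054 0.1252]
[ 0.4971 -0.2685  0.076 ] [-0.0218  0.0054  0.1252]
[ 0.4446 -0.2826  0.076 ] [0.0325 0.0054 0.1252]
[ 0.47742167 -0.27948518  0.20120786] [ 3.14081549e+00  8.78864473e-05 -2.87922896e+00] [-5.91472981e-01 -3.85886354e-02  1.41574363e+00  5.87968065e-04
  1.76496571e+00 -2.42451974e+00]
```

The arm was still settling when that picture was taken, so I measure again now that it is still.

```bash
cat > m.py <<'E'
from h import *
from scipy.spatial.transform import Rotation as R
camera('wrist')
for k in range(2):
    c=get_calibration('wrist'); s=monitor.observe(); im=camera('wrist')
    Rt=R.from_euler('xyz',s['tool_rot']).as_matrix()
    print(s['clock'],s['ee_pos'],s['tool_rot'])
hsv=cv2.cvtColor(im,cv2.COLOR_BGR2HSV)
b=cv2.inRange(hsv,(100,120,30),(130,255,255))
n,L,st,ce=cv2.connectedComponentsWithStats(b);i=1+st[1:,4].argmax();x,y,w,h=st[i][:4]
m=(L==i); cols=np.where(m[y+h//3:y+h//2+3].any(0))[0]
cx=(cols[0]+cols[-1])/2; print(st[i],cols[0],cols[-1])
# upper rim of flange gives row centre: fit circle to upper half contour
ct=max(cv2.findContours(m.astype(np.uint8),cv2.RETR_EXTERNAL,cv2.CHAIN_APPROX_NONE)[0],key=len)[:,0]
el=cv2.fitEllipse(ct[ct[:,1]<y+0.8*h]); print(el)
p=at(c,el[0],.046); print(p,Rt.T@(p-s['ee_pos']))
E
python3 m.py
```

```text
3.35 [ 0.47757505 -0.27901363  0.20149481] [ 3.14131606e+00  3.88922796e-04 -2.87812761e+00]
3.4 [ 0.47762993 -0.27885105  0.20167159] [-3.14145893e+00  5.79094389e-04 -2.87759763e+00]
[ 251  165   56   58 2240] 251 306
((278.5644836425781, 187.89097595214844), (43.12158203125, 59.36587905883789), 90.31987762451172)
[ 0.47055793 -0.28106466  0.046     ] [ 0.00749476 -0.00027075  0.15566731]
```

Call:
step_arm([
  [85,[2,0,40],0],
  [85,[2,0,80],0],
  [85,[2,0,115],0],
  [85,[2,0,140],0],
  [85,[2,0,152],0],
])

```text
clock: 3.95
ee_pos: [0.4743, -0.2788, 0.0465]
tool_rot: [3.139, -0.002, -2.878]
wrist_force: [-0.9, 0.3, -0.9]
finger_gap: 0.993
grasp_force: 0.0
```

Call:
step_arm([
  [85,[0,0,0],0],
  [20,[0,0,0],0],
  [5,[0,0,0],0],
  [5,[0,0,0],0],
  [5,[0,0,0],0],
])

```text
clock: 4.45
ee_pos: [0.4757, -0.2813, 0.0505]
tool_rot: [-3.14, 0.001, -2.879]
wrist_force: [-0.7, -0.3, 0.1]
finger_gap: 0.326
grasp_force: 0.0
```

Call:
step_arm([
  [5,[0,0,0],0],
  [5,[0,0,0],0],
  [5,[0,0,0],0],
  [5,[0,0,0],0],
  [5,[0,0,0],0],
])

```text
clock: 4.95
ee_pos: [0.4756, -0.2812, 0.0501]
tool_rot: [-3.141, 0.001, -2.879]
wrist_force: [-0.3, 0.4, 5.6]
finger_gap: 0.151
grasp_force: 59.8
```

Call:
step_arm([
  [5,[0,0,-15],0],
  [5,[0,0,-45],0],
  [5,[0,0,-80],0],
  [5,[0,0,-110],0],
  [5,[-8,32,-120],0],
])

```text
clock: 5.45
ee_pos: [0.4752, -0.2506, 0.1733]
tool_rot: [-3.137, 0.003, -2.883]
wrist_force: [1.4, 1.2, -1.4]
finger_gap: 0.154
grasp_force: 59.2
```

Call:
step_arm([
  [5,[-10,43,0],0],
  [5,[-20,86,0],0],
  [5,[-30,129,0],0],
  [5,[-40,172,0],0],
  [5,[-50,210,0],0],
])

```text
clock: 5.95
ee_pos: [0.4677, -0.0302, 0.1694]
tool_rot: [3.141, -0.0, -2.879]
wrist_force: [0.2, 0.3, -1.8]
finger_gap: 0.148
grasp_force: 59.1
```

Call:
step_arm([
  [5,[-10,43,0],0.08],
  [5,[-20,86,0],0.16],
  [5,[-30,125,0],0.24],
  [5,[-37,155,0],0.31],
  [5,[-41,175,0],0.33],
])

```text
clock: 6.45
ee_pos: [0.4619, 0.1497, 0.1692]
tool_rot: [3.141, -0.001, 3.074]
wrist_force: [1.1, -0.1, -1.4]
finger_gap: 0.152
grasp_force: 59.1
```

Call:
step_arm([
  [5,[0,0,0],0],
  [5,[0,0,0],0],
  [5,[0,0,0],0],
  [5,[0,0,0],0],
  [5,[0,0,0],0],
])

```text
clock: 6.95
ee_pos: [0.4629, 0.1467, 0.1693]
tool_rot: [-3.141, 0.0, 3.072]
wrist_force: [-0.3, 0.1, -2.0]
finger_gap: 0.15
grasp_force: 59.2
```

Run:
```python
from h import *
s=monitor.observe();print(s['clock'],s['ee_pos'],s['tool_rot'],s['grasp_force'],s['finger_gap'],s['joints'])
c=get_calibration('wrist'); im=camera('wrist'); t=camera('scene')
o=np.zeros((420,800,3),np.uint8);o[:,:420]=im[:,70:490];o[:300,420:]=cv2.resize(t[60:260,240:440],(380,300))[:, :380]
cv2.imwrite('pics/w3.png',o)
```

```text
6.95 [0.46289126 0.14668471 0.16932746] [-3.14148995e+00  2.00017849e-05  3.07248794e+00] 59.1876357793808 0.14976870823145944 [ 2.36873454e-01 -2.22865659e-01  1.64049769e+00 -1.05187769e-04
  1.72397249e+00 -1.26483421e+00]
```

View pics/w3.png

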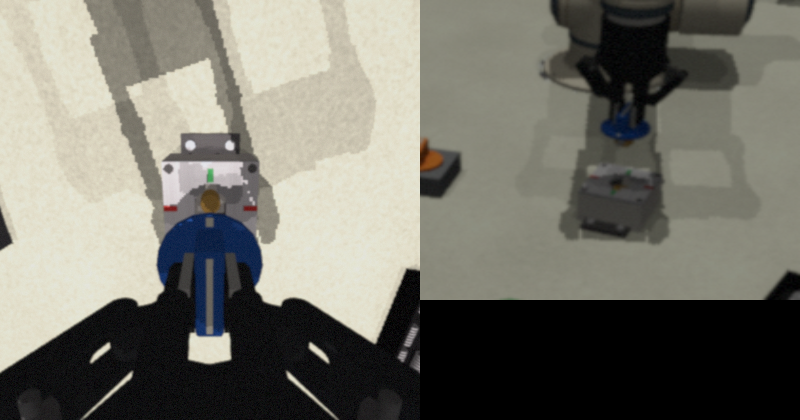

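The cap is held straight, with its flange spanning columns 228 to 332 and the top of the rim near row 213. Next I find its offset in the hand and recheck the fixture.

Run:
```python
from h import *
from scipy.spatial.transform import Rotation as R
s=monitor.observe(); c=get_calibration('wrist'); im=camera('wrist')
print(s['ee_pos'],s['tool_rot'])
Rt=R.from_euler('xyz',s['tool_rot']).as_matrix()
hsv=cv2.cvtColor(im,cv2.COLOR_BGR2HSV)
b=cv2.inRange(hsv,(100,120,20),(130,255,255))
for r in range(208,275,6):
    k=np.where(b[r])[0]; k=k[(k>215)&(k<345)]; print(r,(k[0],k[-1]) if len(k) else '',end=' ')
print()
th=np.linspace(0,2*np.pi,721)
for zt in (-.0041,.0019):   # flange top / underside relative to TCP z (world up)
  for ox in (-.004,-.002,0,.002,.004):
    q=[proj(c,s['ee_pos']+Rt@np.array([ox+.03*np.cos(a),.03*np.sin(a),-zt*-1*-1 if 0 else -zt])) for a in th]
    q=np.array(q); i=q[:,0].argmin(); j=q[:,0].argmax(); print(zt,ox,'top',q[:,1].min().round(1),'L',q[i].round(1),'R',q[j].round(1))
g=cv2.inRange(hsv,(45,100,60),(80,255,255)); r=cv2.inRange(hsv,(0,110,60),(6,255,255))|cv2.inRange(hsv,(174,110,60),(180,255,255))
for nm,m in [('g',g),('r',r)]:
    n,_,st,ce=cv2.connectedComponentsWithStats(m)
    for i in range(1,n):
        if st[i][4]>15: print(nm,st[i],at(c,ce[i],.06).round(4))
```

```text
[0.46288343 0.14694033 0.16933733] [-3.14157104e+00  7.83242160e-05  3.07280159e+00]
208  214 (np.int64(270), np.int64(293)) 220 (np.int64(254), np.int64(305)) 226 (np.int64(245), np.int64(313)) 232 (np.int64(239), np.int64(320)) 238 (np.int64(235), np.int64(324)) 244 (np.int64(232), np.int64(326)) 250 (np.int64(230), np.int64(329)) 256 (np.int64(229), np.int64(329)) 262 (np.int64(228), np.int64(330)) 268 (np.int64(228), np.int64(330)) 274 (np.int64(230), np.int64(328)) 
-0.0041 -0.004 top 220.9 L [224.9 268.8] R [332.3 268.9]
-0.0041 -0.002 top 217.4 L [224.7 265.6] R [332.5 265.7]
-0.0041 0 top 213.7 L [224.5 262.4] R [332.7 262.1]
-0.0041 0.002 top 210.1 L [224.3 259.1] R [332.9 258.8]
-0.0041 0.004 top 206.4 L [224.1 255.9] R [333.1 255.5]
0.0019 -0.004 top 224.9 L [222.9 273.9] R [334.2 274. ]
0.0019 -0.002 top 221.2 L [222.7 270.6] R [334.4 270.7]
0.0019 0 top 217.5 L [222.5 267.3] R [334.6 267.4]
0.0019 0.002 top 213.8 L [222.3 263.9] R [334.8 264. ]
0.0019 0.004 top 210.0 L [222.  260.6] R [335.1 260.6]
g [278 170   5  12  47] [0.4332 0.1496 0.06  ]
r [233 206  14   5  62] [0.4603 0.1118 0.06  ]
r [314 206  13   5  62] [0.4652 0.1836 0.06  ]
```

Call:
step_arm([
  [5,[0.7,0.8,20],0],
  [5,[0.7,0.8,40],0],
  [5,[0.7,0.8,55],0],
  [5,[0.7,0.8,60],0],
  [5,[0.7,0.8,60],0],
])

```text
clock: 7.6
ee_pos: [0.4617, 0.1482, 0.1085]
tool_rot: [-3.141, -0.002, 3.074]
wrist_force: [0.6, 0.7, -2.2]
finger_gap: 0.15
grasp_force: 59.2
```

Call:
step_arm([
  [5,[0,0,3],0],
  [5,[0,0,6],0],
  [5,[0,0,9],0],
  [5,[0,0,11],0],
  [5,[0,0,12],0],
])

```text
clock: 8.1
ee_pos: [0.4621, 0.1484, 0.0971]
tool_rot: [-3.142, -0.0, 3.074]
wrist_force: [-0.1, 0.7, -1.7]
finger_gap: 0.154
grasp_force: 59.2
```

Run:
```python
from h import *
s=monitor.observe();print(s['clock'],s['ee_pos'],s['tool_rot'],s['wrist_force'],s['ft_torque'],s['finger_gap'])
im=camera('wrist');t=camera('scene')
o=np.zeros((420,800,3),np.uint8);o[:,:420]=im[:,70:490];o[:380,420:]=cv2.resize(t[130:230,290:390],(380,380),interpolation=cv2.INTER_CUBIC)
cv2.imwrite('pics/w4.png',o)
```

```text
8.1 [0.46207184 0.1483578  0.09710305] [-3.14155874e+00 -1.50987676e-04  3.07383507e+00] [-0.12351726  0.73755877 -1.69276424] [0.03046374 0.03354376 0.00301735] 0.15449195100402088
```

View pics/w4.png

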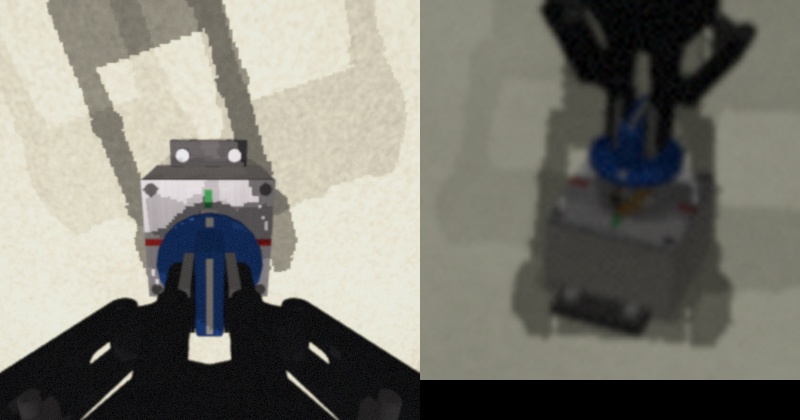

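The foot is just at the bore with no contact force, and the lugs lie in line with the green mark at crop (208,196). I continue down slowly.

Call:
step_arm([
  [5,[0,0,2],0],
  [5,[0,0,4],0],
  [5,[0,0,6],0],
  [5,[0,0,8],0],
  [5,[0,0,10],0],
])

```text
clock: 8.7
ee_pos: [0.4621, 0.1483, 0.087]
tool_rot: [-3.142, -0.0, 3.074]
wrist_force: [-0.4, 0.2, -1.6]
finger_gap: 0.153
grasp_force: 59.2
```

Call:
step_arm([
  [5,[0,0,1],0],
  [5,[0,0,2],0],
  [5,[0,0,3],0],
  [5,[0,0,4],0],
  [5,[0,0,5],0],
])

```text
clock: 9.2
ee_pos: [0.4622, 0.1484, 0.0829]
tool_rot: [3.141, 0.0, 3.074]
wrist_force: [-1.3, -0.7, 2.0]
finger_gap: 0.15
grasp_force: 59.8
```

Call:
step_arm([
  [5,[0,0,1.5],0],
  [5,[0,0,3],0],
  [5,[0,0,4.5],0],
  [5,[0,0,6],0],
  [5,[0,0,8],0],
])

```text
clock: 9.7
ee_pos: [0.4623, 0.1484, 0.0747]
tool_rot: [3.141, 0.001, 3.074]
wrist_force: [-2.5, -1.0, 5.7]
finger_gap: 0.152
grasp_force: 60.4
```

Call:
step_arm([
  [5,[0,0,1.5],0],
  [5,[0,0,3],0],
  [5,[0,0,4],0],
  [5,[0,0,5],0],
  [5,[0,0,5],0],
])

```text
clock: 10.2
ee_pos: [0.4623, 0.1484, 0.0702]
tool_rot: [3.141, 0.001, 3.074]
wrist_force: [-3.6, -0.8, 8.1]
finger_gap: 0.154
grasp_force: 60.7
```

Run:
```python
from h import *
s=monitor.observe();print(s['clock'],s['ee_pos'],s['tool_rot'],s['wrist_force'],s['ft_torque'],s['finger_gap'],s['joints'])
```

```text
10.2 [0.46230688 0.14839124 0.07020773] [3.14137461e+00 7.67881327e-04 3.07381120e+00] [-3.58017882 -0.80644059  8.09239176] [-0.23116142  0.72622805  0.00762807] 0.15423659426869624 [ 2.40526671e-01 -1.93377076e-01  1.79118255e+00 -2.52539950e-05
  1.54298934e+00 -1.26248760e+00]
```

Call:
step_arm([
  [5,[0.5,0,0.5],0],
  [5,[0.5,0,1],0],
  [5,[0.5,0,1.5],0],
  [5,[0.5,0,1.5],0],
  [5,[0.5,0,1.5],0],
])

```text
clock: 10.7
ee_pos: [0.4622, 0.1484, 0.07]
tool_rot: [3.141, 0.002, 3.074]
wrist_force: [-5.8, -1.6, 14.5]
finger_gap: 0.152
grasp_force: 61.5
```

The force stiffens at TCP z = 0.070, so the flange is flush. Now the clockwise twist, which is a positive turn about the tool's z.

Call:
step_arm([
  [5,[0,0,0],0.1],
  [5,[0,0,0],0.2],
  [5,[0,0,0],0.3],
  [5,[0,0,0],0.4],
  [5,[0,0,0],0.5],
])

```text
clock: 11.2
ee_pos: [0.4636, 0.1485, 0.0702]
tool_rot: [3.138, 0.005, 2.57]
wrist_force: [-0.3, -1.3, 10.8]
finger_gap: 0.152
grasp_force: 61.1
```

Call:
step_arm([
  [5,[0,0,0],0.1],
  [5,[0,0,0],0.2],
  [5,[0,0,0],0.3],
  [5,[0,0,0],0.4],
  [5,[0,0,0],0.5],
])

```text
clock: 11.7
ee_pos: [0.4637, 0.1484, 0.0702]
tool_rot: [3.136, 0.002, 2.07]
wrist_force: [0.5, -1.7, 9.7]
finger_gap: 0.155
grasp_force: 61.0
```

Run:
```python
from h import *
s=monitor.observe();print(s['clock'],s['ee_pos'],s['tool_rot'],s['wrist_force'],s['ft_torque'],s['finger_gap'])
```

```text
11.7 [0.46367306 0.14844626 0.0701985 ] [3.13614206e+00 2.36211067e-03 2.06955514e+00] [ 0.47501216 -1.74510128  9.67625581] [-0.29323316  0.00386513  0.11157006] 0.1553385593636769
```

Call:
step_arm([
  [5,[0,0,0.3],0.1],
  [5,[0,0,0.5],0.2],
  [5,[0,0,0.7],0.3],
  [5,[0,0,0.7],0.4],
  [5,[0,0,0.7],0.5],
])

```text
clock: 12.2
ee_pos: [0.464, 0.1482, 0.0702]
tool_rot: [3.135, -0.0, 1.569]
wrist_force: [0.8, -3.5, 14.4]
finger_gap: 0.159
grasp_force: 61.5
```

Call:
step_arm([
  [5,[0,0,0],0.04],
  [5,[0,0,0],0.08],
  [5,[0,0,0],0.11],
  [5,[0,0,0],0.13],
  [5,[0,0,0],0.13],
])

```text
clock: 12.7
ee_pos: [0.4632, 0.1485, 0.0701]
tool_rot: [3.137, -0.001, 1.444]
wrist_force: [-2.7, -1.5, 15.5]
finger_gap: 0.148
grasp_force: 61.7
```

Run:
```python
from h import *
s=monitor.observe();print(s['clock'],s['ee_pos'],s['tool_rot'],s['wrist_force'],s['ft_torque'],s['finger_gap'])
```

```text
12.7 [0.46321042 0.14846063 0.07012137] [ 3.13673570e+00 -1.09765742e-03  1.44371699e+00] [-2.67298114 -1.54354257 15.51359544] [-0.4004924   0.6812259   0.30310888] 0.1482723609072906
```

Call:
step_arm([
  [5,[0,0,0],0.02],
  [5,[0,0,0],0.04],
  [5,[0,0,0],0.05],
  [5,[0,0,0],0.05],
  [5,[0,0,0],0.05],
])

```text
clock: 13.2
ee_pos: [0.4632, 0.1484, 0.0701]
tool_rot: [3.137, -0.001, 1.396]
wrist_force: [-3.0, -2.7, 15.4]
finger_gap: 0.152
grasp_force: 65.1
```

Run:
```python
from h import *
s=monitor.observe();print(s['clock'],s['ee_pos'],s['tool_rot'],s['wrist_force'],s['ft_torque'],s['finger_gap'])
im=camera('wrist');t=camera('scene')
o=np.zeros((420,800,3),np.uint8);o[:,:420]=im[:,70:490];o[:380,420:]=cv2.resize(t[130:230,290:390],(380,380),interpolation=cv2.INTER_CUBIC)
cv2.imwrite('pics/w5.png',o)
```

```text
13.2 [0.46323893 0.14844404 0.07011017] [ 3.13656290e+00 -1.02475749e-03  1.39584480e+00] [-2.96773646 -2.67845862 15.39121265] [-0.52928411  0.6660746   1.1812139 ] 0.15168115414234795
```

View pics/w5.png

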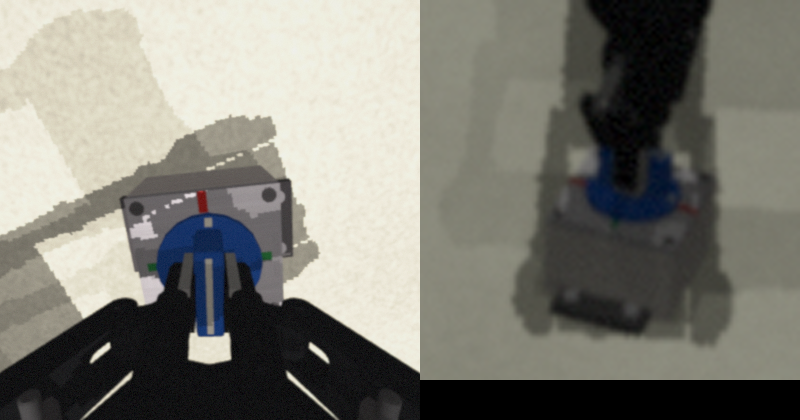

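The picture shows the white line in line with the red mark (crop (203,202)) and the flange on the plate. The wrist torque jumped from 0.30 to 1.18 N m, so it is at the stop. Downward push is about 17 N, well above the spring's 10.4 N.

```bash
python3 -c "
from h import *
print(hand_in())"
```

```text
the job is handed in; nothing more can be done
None
```

The job is handed in at about 13.3 s: the blue cap is in the fixture, pressed flush and turned clockwise to the stop (about 93–96°), still gripped and held down; the judge's verdict was not shown.

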